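# Tip the tote of splitting wedges into its picking corner and hold it for the carver

## Robot

A 7-joint arm with a two-finger parallel gripper is mounted at the origin on the work surface. World frame = base frame: x ahead of the robot, y to its left, z up, the work surface at z = 0. Lengths are in m, angles in rad, forces in N, time in s.
With the tool pointing down it reaches from about 0.4 to 0.9 m from the base axis. Payload 5.6 kg.
Tool frame: the origin (TCP) lies at the very end of the fingers, on their centre line; the grasp point (between the pads) lies 19 mm behind it; z points along the fingers, y is the line along which they close (so a half turn about z gives the same grasp; the last joint's range is limited). The gripper opens to 92 mm and grips with 3 to 60 N. Pads are 20 mm wide; open, the fingers measure 128 mm over their backs; the gripper's body (75 mm by 189 mm) begins 69 mm behind the grasp point.
Start: joints at [1.244, 0.468, -0.012, 1.603, 0.006, 1.071, -0.056], TCP at [0.182, -0.624, 0.181] pointing down, gripper open.
Joint ranges: [-2.53, 2.53], [-0.31, 2.02], [-1.57, 1.55], [0.28, 2.44], [-1.29, 4.43], [0.15, 1.84], [-2.92, 2.92]. Speed limits (rad/s): [2.57, 2.57, 3.14, 3.14, 3.14, 3.14, 3.14].

## Interface

Orientations are given as [roll, pitch, yaw] about the fixed x, y, z axes, in that order (R = Rz(yaw) Ry(pitch) Rx(roll)).
In Python, from cell import ctrl gives the robot as it stands.
- The arm moves only by the tool arm_command, never from a script. Its argument "series" is one flat list of numbers, 5 for each row, row after row: the shift along the world's x, y, z in mm, then the turn about the world's z in degrees, then the finger opening in mm, from 0 to 91.9. In form: [dx, dy, dz, roll, jaw, dx, dy, dz, roll, jaw, ...]. A call has 1 to 12 rows; each row shifts and turns the commanded pose from where the row before left it; what a row does not reach is not made up. A row lasts 1/12 s, in which the tool goes at most 41.7 mm and 7.16 degrees, less where a joint would pass 70% of its speed; a pose out of reach is approached as far as the arm can. A call is refused whole if a number of a shift passes 41.7 or a number of a turn 7.16, either way. A call with a gripper value outside its range is refused whole. The fingers move at their own pace and stop on an object; "grip_force" is the grip in N (left out, the last holds). Time passes only in rows, so rows that do not move let the fingers close. It gives the time, the measured TCP pose, the force, the opening and the grip force at its end, in the units of the state.
- ctrl.observe(): the state, without advancing time (a new reading comes with each control period).
- ctrl.capture(name): name is "scene" or "top" or "wrist"; returns a dict with "pixels" (480x640x3 uint8, red, green, blue), "z_map" (480x640 float32, m along the optical axis (not along the pixel's ray), 0 where there is no reading), "fx", "fy", "cx", "cy" (pixels), "pose" (4x4, takes a point from camera to world coordinates). Camera axes: x right, y up, looking along -z (the intrinsics and any distortion apply to the point x, -y, -z); pixel columns grow to the right and rows downward; lengths in m; the calibration is good to about 2 mm. A picture is of the moment at which its call begins.
- ctrl.sign_off(): hands the job in; it is judged then, once.
The state is a dict: "clock": time; "qpos": joint angles; "qvel": joint speeds; "joint_efforts": joint torques, N m; "ee_pos": TCP position; "eef_rot": TCP orientation; "ft_force": force on the tool from outside, world axes, zero at the start; "torque": the same for the moment, N m; "finger_gap": finger opening in m; "grasp_force": force on a finger pad.
Only numpy, scipy, OpenCV 4.12 (cv2) and the standard library are available. Lean on these libraries where they do the work, as an engineer would, in place of code of your own. Each camera call takes 0.05 s, during which the arm holds its last target. There are 200 camera calls.

## Task

Lift the blue tote of splitting wedges by its black handle bar and set it down level on the timber bearer, centred on it with the bar in line with the timber, keeping hold of the bar. Then tip it there, over the bearer, towards its cut-down yellow-edged corner until all three wedges have slid into that corner for the carver to pick out. Finish while holding it tipped like that by the bar, its underside leaning on the bearer and all of it clear of the bench; leave the other tools and the cup where they are.

Things in the scene. Friction and masses are not known exactly. Their poses are not given: they have to be found in the camera images.
- tote: Open blue plastic tote, 240 mm long (its x) by 160 mm wide (its y), 60 mm high, walls and floor 4 mm thick, about 0.36 kg, loose on the bench. Origin: centre of its underside; z up out of its mouth. A fixed black handle bar runs across its middle along its y. At its -x, +y corner both walls are cut down from 60 mm to 30 mm for 60 mm from the corner, and edged in yellow: this is the picking corner.
- tote_handle (a point): Centre of the black handle bar, 88 mm above the tote's underside, mid-way along it. The bar is 16 mm thick (tote x), 22 mm high and 172 mm long (tote y), with 73 mm free below it to the tote's floor. Axes as the tote's.
- tote_corner (a point): Inside of the picking corner, 12 mm above the tote's underside (8 mm above its floor), at -116 mm, +76 mm from the tote's origin. Axes as the tote's.
- bearer: Sawn timber bearer standing on its edge, screwed to the bench: 48 mm wide (its x), 240 mm long (its y), 75 mm high. Origin: centre of its underside, on the bench. It does not move. When the tote leans on it tipped 22 degrees each way, the picking corner hangs beside it about 35 mm clear of the bench.
- bearer_top (a point): Centre of the bearer's flat upper face, 75 mm above the bench. Axes as the bearer's.
- wedge0_mid (a point): Centre of a loose steel splitting wedge lying on its side on the tote's floor: 36 mm long (its x), 14 mm high, tapering from a 13 mm head to a 5 mm edge, 35 g, all three alike. It slides on the tote's smooth floor from a slope of about 9 to 14 degrees; to slide on along a wall into a corner it needs 11 to 18 degrees along both the length and the width.
- wedge1_mid (a point): Centre of a loose steel splitting wedge lying on its side on the tote's floor: 36 mm long (its x), 14 mm high, tapering from a 13 mm head to a 5 mm edge, 35 g, all three alike. It slides on the tote's smooth floor from a slope of about 9 to 14 degrees; to slide on along a wall into a corner it needs 11 to 18 degrees along both the length and the width.
- wedge2_mid (a point): Centre of a loose steel splitting wedge lying on its side on the tote's floor: 36 mm long (its x), 14 mm high, tapering from a 13 mm head to a 5 mm edge, 35 g, all three alike. It slides on the tote's smooth floor from a slope of about 9 to 14 degrees; to slide on along a wall into a corner it needs 11 to 18 degrees along both the length and the width.
- table: The bench, its flat carpeted top at height 0. Its origin and axes are of no use.
- mallet: Wooden carver's mallet standing on its head, 215 mm high, 100 mm across; to be left alone. Origin: centre of its underside.
- cup: Grey-blue lidded cup, 118 mm high, 84 mm across; to be left alone. Origin: centre of its underside.
- chisel: Steel stone chisel lying flat, 229 mm long, 14 mm high; to be left alone. Origin: on the bench below its middle.
- brush: Dusting brush lying flat, 200 mm long, 20 mm high; to be left alone. Origin: on the bench below its middle.

How it is judged:
On the way:
1. the tote, still held, is set down level on the bearer, its middle over the timber and its handle bar in line with it (contact force between tote and bearer above 0.8 N and contact force between tote and the fingers above 1.5 N and contact force between tote and table below 0.05 N and angle between tote's own z axis and vertical below 0.12 rad and x of tote in the frame of bearer_top between -0.02 and 0.02 m and y of tote in the frame of bearer_top between -0.045 and 0.045 m and angle between the y axis of tote and the y axis of bearer, either way round below 0.2 rad), for 0.2 s.
At the end, for the whole second after the job is handed in: Fingers hold the tote (over 1.5 N), it leans on the bearer (over 0.3 N), is off the bench and tipped down at least 8 degrees along both its length and its width towards the picking corner (under 52 in all); every wedge centre is within 95 mm of that inside corner; tote and wedges rest (contact force between tote and the fingers above 1.5 N and contact force between tote and table below 0.05 N and contact force between tote and bearer above 0.3 N and angle between tote's own x axis and vertical below 1.4308 rad and angle between tote's own y axis and vertical above 1.7108 rad and angle between tote's own z axis and vertical below 0.9 rad and distance between each of wedge0_mid, wedge1_mid, wedge2_mid and tote_corner below 0.095 m and z of each of wedge0_mid, wedge1_mid, wedge2_mid in the frame of tote below 0.055 m and linear speed of tote below 0.03 m/s and linear speed of each of wedge0, wedge1, wedge2 below 0.04 m/s); the arm keeps its last pose, push and grip.
It fails at once if the mallet is disturbed (distance of mallet from where it was at the start of the episode above 0.03 m).
It fails at once if the cup is disturbed (distance of cup from where it was at the start of the episode above 0.03 m).
It fails at once if the chisel is disturbed (distance of chisel from where it was at the start of the episode above 0.03 m).
It fails at once if the brush is disturbed (distance of brush from where it was at the start of the episode above 0.03 m).
It also fails if it takes over 54 s, if anything falls off the work surface, if the arm or the gripper's body presses on something with over 40 N, if the wrist force passes 120 N, or if a joint passes its speed limit or range.

## Working session

There is one attempt and no reset: what is moved stays moved. The work goes in short steps, Python scripts to look and compute and a tool call to move; the robot and the scene stay as the last step left them, time stands still between calls to the robot, and variables do not carry over. Pictures are saved under pics/ and viewed, at most 10 in all, crops included, and the job is handed in when it is done.

Besides the shell and the picture viewer there is one more tool, called after "Request:" by a JSON object that holds its "name" and its "arguments", one argument or row to a line. arm_command: Moves the arm, as the interface text tells. Its arguments: {"type":"object","properties":{"series":{"type":"array","items":{"type":"number"}},"grip_force":{"type":"number"}},"required":["series"]}

```bash
mkdir -p pics; cat > h.py <<'E'
import numpy as np, cv2
from cell import ctrl
def grab(n):
    c=ctrl.capture(n); z=c["z_map"]; h,w=z.shape
    u,v=np.meshgrid(np.arange(w),np.arange(h))
    P=np.stack([(u-c["cx"])/c["fx"]*z,-(v-c["cy"])/c["fy"]*z,-z],-1)
    W=P@c["pose"][:3,:3].T+c["pose"][:3,3]; W[z==0]=np.nan
    return c["pixels"],W
def save(im,f): cv2.imwrite(f,im[:,:,::-1])
E
python3 - <<'E'
from h import *
np.set_printoptions(precision=3,suppress=True)
for n in("scene","top"):
    im,W=grab(n); save(im,f"pics/{n}0.png"); np.savez(f"{n}0.npz",im=im,W=W)
o=ctrl.observe(); print({k:o[k] for k in o})
E
```

```text
{'clock': 0.1, 'qpos': array([ 1.244,  0.468, -0.012,  1.603,  0.006,  1.071, -0.056]), 'qvel': array([ 0.001, -0.001, -0.003, -0.002,  0.002,  0.   , -0.002]), 'joint_efforts': array([  0.   , -52.164,  -0.013, -24.436,  -0.057,   0.014,   0.   ]), 'ee_pos': array([ 0.182, -0.623,  0.181]), 'eef_rot': array([-3.14 ,  0.   ,  0.284]), 'ft_force': array([0.082, 0.433, 0.268]), 'torque': array([-0.044,  0.022,  0.046]), 'grasp_force': 0.0, 'finger_gap': 0.09215860360191568}
```

View pics/top0.png

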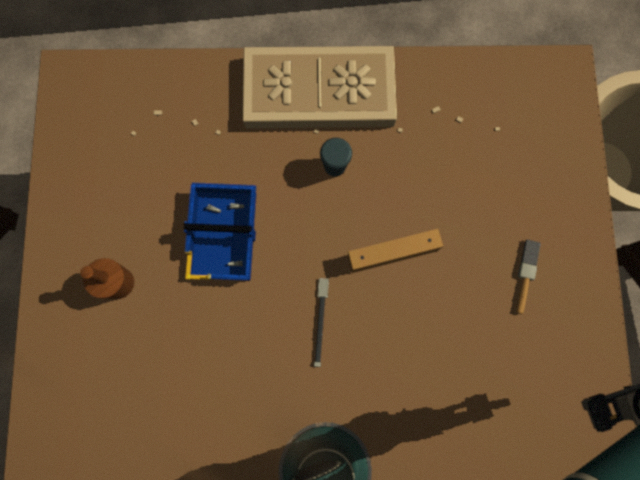

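View pics/scene0.png

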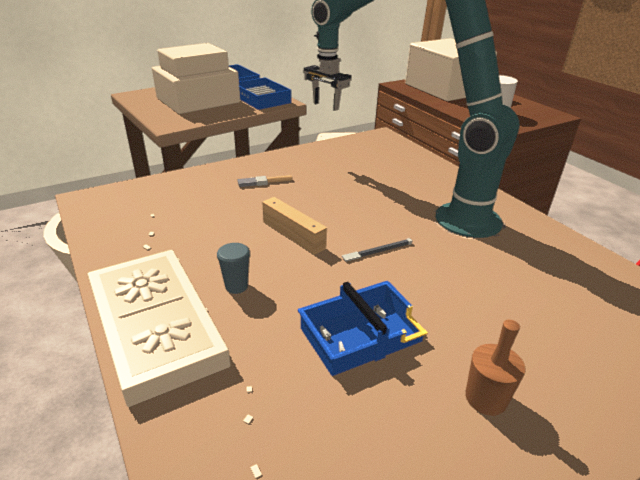

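```bash
python3 - <<'E'
from h import *
np.set_printoptions(precision=3,suppress=True)
D=np.load("top0.npz"); im=D["im"].astype(int); W=D["W"]
def rect(m,name):
    p=W[m&np.isfinite(W[...,2])]; r=cv2.minAreaRect((p[:,:2]*1000).astype(np.float32)); print(name,len(p),"z",np.percentile(p[:,2],[5,50,95]),r, 'corners',cv2.boxPoints(r).round().tolist())
v,u=np.mgrid[:480,:640]
box=lambda a,b,c,d:(u>=a)&(u<c)&(v>=b)&(v<d)
z=W[...,2]
rect(box(340,220,450,280)&(z>.065)&(z<.085),"bearer")
rect(box(180,215,262,245)&(z>.090)&(z<.11),"bar")
rect(box(170,170,270,290)&(z>.050)&(z<.07),"toterim")
rect(box(170,170,270,290)&(z>.02)&(z<.036)&(im[...,0]>130)&(im[...,2]<90),"yellow")
rect(box(305,270,335,375)&(z>.008)&(z<.03),"chisel")
rect(box(505,230,545,320)&(z>.008)&(z<.03),"brush")
rect(box(310,130,360,190)&(z>.10),"cup")
rect(box(70,250,135,305)&(z>.05),"mallet")
rect(box(380,280,480,330)&np.isfinite(z),"bench")
E
```

```text
bearer 1754 z [0.07  0.075 0.08 ] ((548.6830444335938, -191.79254150390625), (49.46788787841797, 241.63812255859375), 13.277588844299316) corners [[497.0, -80.0], [552.0, -315.0], [601.0, -304.0], [545.0, -69.0]]
bar 466 z [0.093 0.098 0.104] ((605.6856689453125, 262.15655517578125), (172.30911254882812, 26.33464813232422), 86.2655029296875) corners [[587.0, 177.0], [613.0, 175.0], [624.0, 347.0], [598.0, 349.0]]
toterim 1181 z [0.054 0.06  0.065] ((606.96923828125, 262.81536865234375), (174.00088500976562, 253.3837432861328), 86.77171325683594) corners [[476.0, 183.0], [729.0, 169.0], [738.0, 343.0], [485.0, 357.0]]
yellow 148 z [0.026 0.031 0.034] ((517.1674194335938, 326.424072265625), (54.94890594482422, 64.47716522216797), 89.30541229248047) corners [[485.0, 299.0], [549.0, 299.0], [550.0, 354.0], [485.0, 354.0]]
chisel 516 z [0.009 0.013 0.019] ((369.5194091796875, 9.886133193969727), (70.83450317382812, 258.80902099609375), 89.47294616699219) corners [[240.0, -24.0], [499.0, -27.0], [499.0, 44.0], [240.0, 46.0]]
brush 907 z [0.01  0.018 0.024] ((481.4375, -542.1800537109375), (100.82719421386719, 232.43881225585938), 82.98207092285156) corners [[360.0, -578.0], [591.0, -606.0], [603.0, -506.0], [372.0, -478.0]]
cup 812 z [0.109 0.117 0.122] ((795.0735473632812, -41.88807678222656), (82.13198852539062, 82.92465209960938), 24.758907318115234) corners [[740.0, -21.0], [775.0, -97.0], [850.0, -62.0], [815.0, 13.0]]
mallet 1522 z [0.072 0.112 0.211] ((479.6921081542969, 535.9964599609375), (96.24927520751953, 97.89434814453125), 70.1464614868164) corners [[417.0, 507.0], [509.0, 474.0], [542.0, 565.0], [450.0, 598.0]]
bench 4981 z [-0.005  0.     0.006] ((409.7592468261719, -286.7754211425781), (269.3455810546875, 130.9019012451172), 89.01963806152344) corners [[342.0, -420.0], [473.0, -423.0], [478.0, -153.0], [347.0, -151.0]]
```

Request:
{"name": "arm_command", "arguments": {
  "series": [18,37,0,5.85,70,18,37,0,5.85,70,18,37,0,5.85,70,18,37,0,5.85,70,18,37,0,5.85,70,18,37,0,5.85,70,18,37,0,5.85,70,18,37,0,5.85,70,18,37,0,5.85,70,18,37,0,5.85,70,18,37,0,5.85,70,18,37,0,5.85,70]
}}

```text
clock: 1.1
ee_pos: [0.3981, -0.1782, 0.1814]
eef_rot: [3.142, 0.001, 1.514]
ft_force: [1.0, -0.5, 0.2]
finger_gap: 0.0702
grasp_force: 0.0
```

Request:
{"name": "arm_command", "arguments": {
  "series": [18,37,0,0,70,18,37,0,0,70,18,37,0,0,70,18,37,0,0,70,18,37,0,0,70,18,37,0,0,70,18,37,0,0,70,18,37,0,0,70,18,37,0,0,70,18,37,0,0,70,14,37,0,0,70,14,33,0,0,70]
}}

```text
clock: 2.1
ee_pos: [0.606, 0.2623, 0.1806]
eef_rot: [-3.14, 0.0, 1.51]
ft_force: [0.4, 0.2, -0.2]
finger_gap: 0.07
grasp_force: 0.0
```

Request:
{"name": "arm_command", "arguments": {
  "series": [0,0,0,0,70,0,0,0,0,70,0,0,0,0,70]
}}

```text
clock: 2.35
ee_pos: [0.6055, 0.259, 0.1805]
eef_rot: [-3.14, 0.002, 1.509]
ft_force: [-0.1, 0.0, 0.1]
finger_gap: 0.0697
grasp_force: 0.0
```

Request:
{"name": "arm_command", "arguments": {
  "series": [0,3,-25,0,70,0,0,-30,0,70,0,0,-30,0,70,0,0,-20,0,70,0,0,-7,0,70,0,0,0,0,5,0,0,0,0,5,0,0,0,0,5,0,0,0,0,5,0,0,0,0,5,0,0,0,0,5,0,0,0,0,5],
  "grip_force": 25
}}

```text
clock: 3.35
ee_pos: [0.6062, 0.2631, 0.07]
eef_rot: [3.141, -0.0, 1.509]
ft_force: [0.0, -0.1, 0.5]
finger_gap: 0.0255
grasp_force: 0.0
```

Request:
{"name": "arm_command", "arguments": {
  "series": [0,0,0,0,5,0,0,0,0,5,0,0,10,0,5,0,0,20,0,5,0,0,30,0,5,0,0,30,0,5,0,0,20,0,5,0,0,10,0,5,0,0,0,0,5,0,0,0,0,5]
}}

```text
clock: 4.18
ee_pos: [0.6058, 0.2627, 0.1892]
eef_rot: [3.141, 0.0, 1.509]
ft_force: [0.7, -0.1, -0.7]
finger_gap: 0.005
grasp_force: 0.0
```

```bash
python3 - <<'E'
from h import *
im,W=grab("top"); im2,_=grab("wrist"); im3,_=grab("scene")
a=cv2.resize(im[150:310,100:340],(480,320)); b=cv2.resize(im2,(427,320)); c=cv2.resize(im3[230:450,250:530],(407,320))
save(np.hstack([a[:,:390],c]),"pics/m1.png"); 
v,u=np.mgrid[:480,:640]; z=W[...,2]; m=(u>170)&(u<270)&(v>170)&(v<290)&(z>.05)&(z<.07)
print(cv2.minAreaRect((W[m][:,:2]*1000).astype(np.float32)))
save(b,"pics/w1.png")
print(ctrl.observe()["finger_gap"])
E
```

```text
((616.3881225585938, 260.54412841796875), (147.21595764160156, 269.6689453125), 68.54985046386719)
0.005002246950296431
```

View pics/m1.png

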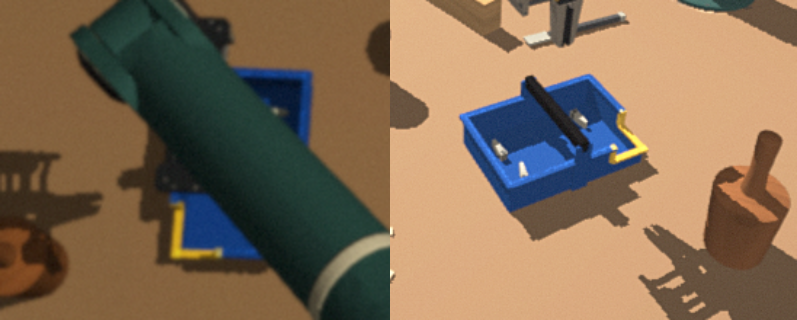

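View pics/w1.png

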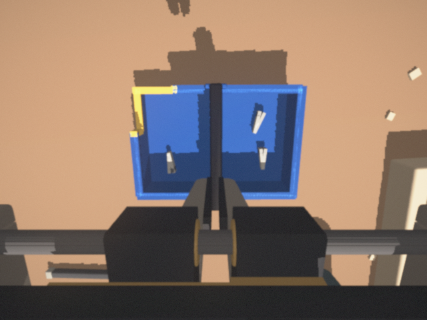

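Request:
{"name": "arm_command", "arguments": {
  "series": [0,0,0,0,60,0,0,0,0,60,0,0,0,0,60,0,0,0,0,60,0,0,0,0,60,0,0,0,0,60,0,0,-30,0,60,0,0,-35,0,60,0,0,-30,0,60,0,0,-20,0,60,0,0,-6,0,60,0,0,0,0,60],
  "grip_force": 25
}}

```text
clock: 5.33
ee_pos: [0.6049, 0.2624, 0.0667]
eef_rot: [-3.139, 0.001, 1.509]
ft_force: [-0.3, -0.2, 0.6]
finger_gap: 0.0601
grasp_force: 0.0
```

Request:
{"name": "arm_command", "arguments": {
  "series": [0,0,0,0,2,0,0,0,0,2,0,0,0,0,2,0,0,0,0,2,0,0,0,0,2,0,0,0,0,2,0,0,0,0,2,0,0,0,0,2,0,0,0,0,2,0,0,0,0,2,0,0,0,0,2,0,0,0,0,2]
}}

```text
clock: 6.33
ee_pos: [0.6059, 0.263, 0.0684]
eef_rot: [-3.142, 0.0, 1.509]
ft_force: [1.0, 0.2, -0.6]
finger_gap: 0.0018
grasp_force: 0.0
```

```bash
python3 - <<'E'
from h import *
a,_=grab("wrist"); b,W=grab("scene")
save(np.hstack([cv2.resize(a,(400,300)),cv2.resize(b[200:400,220:487],(400,300))]),"pics/m2.png")
# black points in scene, height 0.09-.11 near tote
D=np.load("scene0.npz"); 
for im,w in((D["im"],D["W"]),(b,W)):
    m=(im.max(2)<60)&(w[...,2]>.09)&(w[...,2]<.105)&(w[...,0]>.5)&(w[...,0]<.75)&(w[...,1]>.1)&(w[...,1]<.4)
    print(m.sum(),cv2.minAreaRect((w[m][:,:2]*1000).astype(np.float32)))
E
```

```text
417 ((607.6767578125, 268.20013427734375), (172.21029663085938, 17.303863525390625), 87.12065887451172)
351 ((608.16943359375, 267.90655517578125), (169.81546020507812, 18.15617561340332), 87.04476928710938)
```

View pics/m2.png

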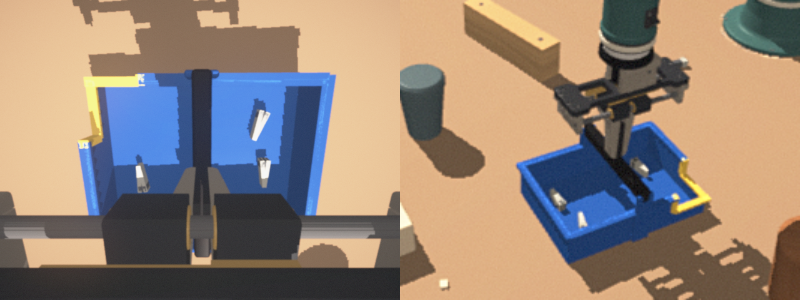

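```bash
python3 - <<'E'
from h import *
np.set_printoptions(precision=3,suppress=True)
b,W=grab("scene")
# column of pixels through finger: crop scale 1.5 -> u=220+(610-400)/1.5
for v in range(262,322,4):
    print(v,[ (W[v,u]*1000).round().astype(int).tolist()+b[v,u].tolist() if np.isfinite(W[v,u,2]) else None for u in (354,359,363,368)])
o=ctrl.observe(); print(o["ee_pos"],o["qpos"],o["ft_force"])
c=ctrl.capture("wrist"); print(c["pose"])
E
```

```text
262 [[633, 253, 214, 33, 31, 32], [623, 257, 214, 42, 43, 41], [630, 280, 232, 67, 67, 65], [622, 286, 233, 65, 61, 54]]
266 [[655, 284, 233, 53, 54, 55], [643, 285, 229, 37, 34, 41], [632, 284, 225, 31, 28, 35], [622, 288, 224, 90, 69, 48]]
270 [[656, 287, 225, 35, 37, 42], [637, 279, 213, 92, 73, 53], [630, 282, 212, 32, 32, 31], [622, 289, 214, 33, 32, 34]]
274 [[636, 261, 189, 110, 100, 90], [641, 284, 207, 143, 120, 97], [637, 293, 212, 24, 26, 25], [625, 294, 208, 36, 33, 36]]
278 [[655, 288, 205, 79, 73, 70], [638, 282, 194, 96, 82, 61], [638, 295, 203, 39, 34, 35], [625, 295, 198, 34, 33, 38]]
282 [[510, 95, -1, 229, 183, 138], [625, 267, 167, 92, 80, 70], [621, 275, 172, 103, 92, 80], [606, 273, 165, 22, 17, 22]]
286 [[518, 107, -3, 232, 181, 138], [624, 267, 156, 101, 93, 82], [620, 275, 161, 111, 100, 88], [605, 274, 154, 26, 31, 26]]
290 [[600, 217, 98, 48, 38, 36], [625, 268, 146, 107, 99, 88], [619, 276, 149, 108, 97, 85], [605, 275, 143, 33, 33, 34]]
294 [[607, 229, 98, 44, 44, 41], [623, 268, 134, 102, 92, 82], [617, 274, 136, 106, 99, 89], [603, 275, 131, 48, 42, 41]
[... 230 characters left out ...]
, 84, 77, 68]]
306 [[576, 191, 17, 21, 55, 102], [613, 259, 87, 27, 23, 24], [610, 270, 94, 26, 24, 21], [603, 279, 99, 19, 24, 28]]
310 [[574, 191, 3, 32, 58, 103], [563, 196, 2, 30, 47, 88], [615, 278, 91, 21, 18, 11], [612, 291, 100, 23, 24, 25]]
314 [[583, 204, 4, 36, 60, 105], [572, 209, 3, 31, 57, 102], [614, 278, 78, 28, 41, 67], [617, 298, 96, 19, 24, 22]]
318 [[591, 216, 4, 20, 54, 94], [579, 220, 2, 25, 54, 97], [570, 225, 2, 38, 63, 105], [617, 300, 86, 34, 31, 29]]
[0.606 0.263 0.068] [-0.071  0.689 -0.563  1.629  0.431  0.95  -0.848] [-0.486  0.073 -0.363]
[[ 0.998  0.06   0.016  0.611]
 [-0.062  0.967  0.248  0.332]
 [-0.001 -0.249  0.969  0.272]
 [ 0.     0.     0.     1.   ]]
```

```bash
python3 - <<'E'
from h import *
np.set_printoptions(precision=3,suppress=True)
b,w=grab("scene")
for n,w,c in(("start",np.load("scene0.npz")["W"],(.182,-.623)),("top0",np.load("top0.npz")["W"],(.182,-.623)),("now",w,(.606,.263))):
    m=(abs(w[...,0]-c[0])<.11)&(abs(w[...,1]-c[1])<.11)&(w[...,2]>.102)&(w[...,2]<.3)
    p=w[m]; 
    if len(p):
        lo=p[p[:,2]<np.percentile(p[:,2],8)]; print(n,len(p),np.percentile(p[:,2],[0,1,3,10,50]),lo.mean(0),lo.min(0),lo.max(0))
E
```

```text
start 283 [0.213 0.214 0.217 0.224 0.259] [ 0.185 -0.617  0.218] [ 0.159 -0.674  0.213] [ 0.209 -0.56   0.222]
top0 47 [0.212 0.214 0.216 0.218 0.227] [ 0.186 -0.622  0.216] [ 0.162 -0.676  0.212] [ 0.207 -0.57   0.218]
now 3234 [0.102 0.11  0.123 0.162 0.229] [0.61  0.272 0.129] [0.59  0.255 0.102] [0.625 0.342 0.151]
```

The measured fingertips sit about 33 mm above the reported TCP height, both at the start and now. I'll correct for that and descend further.

Request:
{"name": "arm_command", "arguments": {
  "series": [0,0,5,0,60,0,0,0,0,60,0,0,0,0,60,0,0,0,0,60,0,0,0,0,60,0,0,0,0,60,0,0,0,0,60,0,0,0,0,60,0,0,0,0,60,1,2,-15,0,60,0,0,-15,0,60,0,0,-7,0,60],
  "grip_force": 25
}}

```text
clock: 7.58
ee_pos: [0.6054, 0.2641, 0.0331]
eef_rot: [-3.138, 0.002, 1.509]
ft_force: [1.2, 0.9, 0.1]
finger_gap: 0.0601
grasp_force: 0.0
```

Request:
{"name": "arm_command", "arguments": {
  "series": [0,0,0,0,60,0,0,0,0,2,0,0,0,0,2,0,0,0,0,2,0,0,0,0,2,0,0,0,0,2,0,0,0,0,2,0,0,0,0,2,0,0,0,0,2,0,0,0,0,2,0,0,0,0,2,0,0,0,0,2]
}}

```text
clock: 8.58
ee_pos: [0.607, 0.265, 0.0367]
eef_rot: [3.141, 0.0, 1.509]
ft_force: [-2.0, -1.0, 3.9]
finger_gap: 0.0161
grasp_force: 25.0
```

Request:
{"name": "arm_command", "arguments": {
  "series": [0,0,10,0,2,0,0,20,0,2,0,0,25,0,2,0,0,25,0,2,0,0,20,0,2,0,0,15,0,2,0,0,5,0,2,0,0,0,0,2,0,0,0,0,2]
}}

```text
clock: 9.33
ee_pos: [0.6063, 0.2644, 0.1553]
eef_rot: [-3.14, 0.001, 1.509]
ft_force: [-0.4, -0.2, -4.6]
finger_gap: 0.0159
grasp_force: 25.0
```

Request:
{"name": "arm_command", "arguments": {
  "series": [-1,-10,0,0,2,-2,-18,0,0,2,-3,-25,0,1,2,-4,-28,0,1,2,-4,-28,0,1,2,-4,-28,0,1,2,-4,-28,0,1,2,-4,-28,0,1,2,-4,-28,0,1,2,-4,-28,0,1,2,-4,-28,0,1,2,-4,-28,0,1,2]
}}

```text
clock: 10.33
ee_pos: [0.5632, -0.0423, 0.1551]
eef_rot: [-3.139, -0.0, 1.684]
ft_force: [-0.4, 0.6, -4.0]
finger_gap: 0.0157
grasp_force: 25.0
```

Request:
{"name": "arm_command", "arguments": {
  "series": [-4,-28,0,1,2,-4,-28,0,1,2,-4,-28,0,1,2,-4,-25,0,1,2,-3,-20,0,1,2,-1,-15,0,1,2,0,-8,0,0.7,2,0,0,0,0,2,0,0,0,0,2,0,0,0,0,2,0,0,0,0,2]
}}

```text
clock: 11.25
ee_pos: [0.5451, -0.1902, 0.1563]
eef_rot: [3.142, -0.001, 1.803]
ft_force: [-0.2, -0.7, -3.8]
finger_gap: 0.0158
grasp_force: 25.0
```

```bash
python3 - <<'E'
from h import *
im,W=grab("top"); b,V=grab("scene")
o=ctrl.observe(); print(o["clock"],o["ee_pos"],o["eef_rot"],o["ft_force"],o["grasp_force"])
save(np.hstack([cv2.resize(im[130:330,260:500],(400,333)),cv2.resize(b[120:320,200:440],(400,333))]),"pics/m3.png")
z=W[...,2];y=W[...,1];x=W[...,0]; print("maxz etc")
for nm,q,w in(("top",im,W),("scene",b,V)):
    q=q.astype(int); m=(q[...,2]>q[...,0]+25)&(w[...,2]>.08)&(w[...,0]>.35)&(w[...,0]<.75)&(w[...,1]<0)&(w[...,1]>-.4)
    p=w[m]; print(nm,len(p),np.percentile(p[:,2],[1,50,99]),cv2.minAreaRect((p[:,:2]*1000).astype(np.float32)))
    m=(q.max(2)<60)&(w[...,2]>.15)&(w[...,2]<.24)&(abs(w[...,0]-.55)<.06)&(w[...,1]<-.09)&(w[...,1]>-.29)
    p=w[m]; print(len(p),np.percentile(p[:,2],[2,50,98]),cv2.minAreaRect((p[:,:2]*1000).astype(np.float32)))
E
```

```text
11.35 [ 0.54516063 -0.19071559  0.15644659] [ 3.14149295e+00 -1.95257341e-04  1.80232700e+00] [ 0.38201963 -0.26000806 -4.73270873] 24.997401237487793
maxz etc
top 3034 [0.11729481 0.12516243 0.64499061] ((507.3330078125, -176.26724243164062), (317.7532043457031, 124.5280532836914), 13.398011207580566)
356 [0.16082307 0.21384096 0.22277133] ((558.0880737304688, -139.62400817871094), (122.5981674194336, 76.52090454101562), 12.95348834991455)
scene 3540 [0.12074907 0.1520161  0.60233386] ((545.8078002929688, -187.40957641601562), (256.64422607421875, 180.7001495361328), 11.91251277923584)
324 [0.1987982  0.21498133 0.23581545] ((544.9458618164062, -184.00875854492188), (27.0587158203125, 167.242431640625), 10.503615379333496)
```

View pics/m3.png

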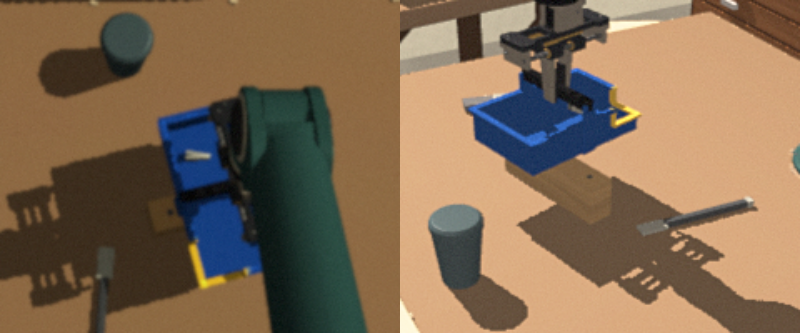

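Request:
{"name": "arm_command", "arguments": {
  "series": [3,-3,-12,0,2,0,0,-12,0,2,0,0,-10,0,2,0,0,-4,0,2,0,0,-3,0,2,0,0,-2,0,2,0,0,-2,0,2,0,0,0,0,2]
}}

```text
clock: 12.02
ee_pos: [0.5484, -0.195, 0.1118]
eef_rot: [3.141, 0.001, 1.801]
ft_force: [0.8, 0.5, -4.3]
finger_gap: 0.0155
grasp_force: 25.0
```

Request:
{"name": "arm_command", "arguments": {
  "series": [0,0,-1,0,2,0,0,-1,0,2,0,0,0,0,2,0,0,0,0,2,0,0,0,0,2]
}}

```text
clock: 12.43
ee_pos: [0.5488, -0.1952, 0.1116]
eef_rot: [3.14, 0.002, 1.8]
ft_force: [-3.0, 1.3, 8.5]
finger_gap: 0.0158
grasp_force: 25.0
```

Request:
{"name": "arm_command", "arguments": {
  "series": [0,0,0,0,2,0,0,0,0,2,0,0,10,0,2,0,0,14,0,2,-4,-1,0,5,2,-6,-1,0,6.5,2,-7,-2,0,7,2,-7,-2,0,7,2,-6,-1,0,7,2,-5,-1,0,7,2,-3,-1,0,5.5,2,0,0,0,0,2]
}}

```text
clock: 13.43
ee_pos: [0.5092, -0.2047, 0.1335]
eef_rot: [-3.141, -0.0, 2.587]
ft_force: [-0.3, -0.5, -4.9]
finger_gap: 0.0158
grasp_force: 25.0
```

Request:
{"name": "arm_command", "arguments": {
  "series": [0,0,-8,0,2,0,0,-8,0,2,0,0,-4,0,2,0,0,-2,0,2,0,0,0,0,2,0,0,0,0,2]
}}

```text
clock: 13.93
ee_pos: [0.5103, -0.2039, 0.1115]
eef_rot: [-3.141, 0.0, 2.585]
ft_force: [-1.1, 0.9, 0.1]
finger_gap: 0.016
grasp_force: 25.0
```

Request:
{"name": "arm_command", "arguments": {
  "series": [0,0,0,0,2,-3.1,-0.7,-0.6,0,2,-3.1,-0.7,-0.7,0,2,-3.1,-0.7,-0.8,0,2,-3.1,-0.7,-1,0,2,-3.1,-0.7,-1.1,0,2,0,0,0,0,2,0,0,0,0,2],
  "grip_force": 8
}}

```text
clock: 14.6
ee_pos: [0.494, -0.2077, 0.1072]
eef_rot: [-3.141, -0.0, 2.585]
ft_force: [-0.2, 0.2, 3.3]
finger_gap: 0.0177
grasp_force: 8.0
```

```bash
cat > tilt.py <<'E'
from h import *
# tote pose: fit interior-floor / rim planes using blue+yellow points, RANSAC on scene view
def tilt(tag=None):
    b,w=grab("scene"); q=b.astype(int)
    m=(q[...,2]>q[...,0]+25)&(w[...,2]>.02)&(w[...,2]<.2)&(w[...,0]>.28)&(w[...,0]<.72)&(w[...,1]<0)&(w[...,1]>-.42)
    p=w[m]; rng=np.random.default_rng(0); best=None
    yaw=ctrl.observe()["eef_rot"][2]-np.pi/2
    c,s=np.cos(yaw),np.sin(yaw); ex=np.array([c,s]); ey=np.array([-s,c])
    for _ in range(1500):
        a=p[rng.choice(len(p),3,False)]; n=np.cross(a[1]-a[0],a[2]-a[0]); l=np.linalg.norm(n)
        if l<1e-5: continue
        n/=l; n*=np.sign(n[2])
        if n[2]<.75: continue
        k=abs((p-a[0])@n)<.003
        if best is None or k.sum()>best.sum(): best=k
    P=p[best]; u,S,V=np.linalg.svd(P-P.mean(0),full_matrices=False); n=V[2]*np.sign(V[2][2])
    e=ctrl.observe()["ee_pos"]
    z0=P[:,2].mean(); ctr=P.mean(0)
    # height of the fitted plane under bar
    h=ctr[2]-(n[:2]@(e[:2]-ctr[:2]))/n[2]
    print("inl",best.sum(),"of",len(p),"total tilt",np.degrees(np.arccos(n[2])).round(1),"down -x",np.degrees(np.arcsin(-n[:2]@ex)).round(1),"down +y",np.degrees(np.arcsin(n[:2]@ey)).round(1),"planez at bar",h.round(4),"minz blue",np.percentile(p[:,2],.5).round(4))
    o=ctrl.observe(); print(o["clock"],o["ee_pos"].round(4),o["ft_force"].round(1),o["finger_gap"],o["grasp_force"])
    if tag: 
        t,_=grab("top"); save(np.hstack([cv2.resize(t[150:350,260:500],(400,333)),cv2.resize(b[120:320,220:460],(400,333))]),f"pics/{tag}.png")
E
python3 -c "
from tilt import *
tilt('t1')"
```

```text
inl 699 of 2254 total tilt 9.2 down -x 6.9 down +y 6.0 planez at bar 0.0745 minz blue 0.0567
14.65 [ 0.4941 -0.2077  0.1072] [-0.3  0.5  3.1] 0.017799116326784666 8.000139151699841
```

Request:
{"name": "arm_command", "arguments": {
  "series": [-3.1,-0.7,-1.2,0,2,-3.1,-0.7,-1.4,0,2,-3.1,-0.7,-1.5,0,2,-3.1,-0.7,-1.6,0,2,-3.1,-0.7,-1.7,0,2,-2,-0.5,-1.3,0,2,-2,-0.5,-1.3,0,2,0,0,0,0,2,0,0,0,0,2]
}}

```text
clock: 15.45
ee_pos: [0.4741, -0.2121, 0.0969]
eef_rot: [-3.141, -0.001, 2.586]
ft_force: [-1.9, -1.0, 2.6]
finger_gap: 0.0198
grasp_force: 8.0
```

```bash
python3 -c "
from tilt import *
tilt('t2')"
```

```text
inl 245 of 1854 total tilt 19.6 down -x 13.4 down +y 14.1 planez at bar 0.1194 minz blue 0.0325
15.5 [ 0.4742 -0.2122  0.097 ] [-2.5 -0.8  1.6] 0.020061096458026437 7.999925762414932
```

View pics/t2.png

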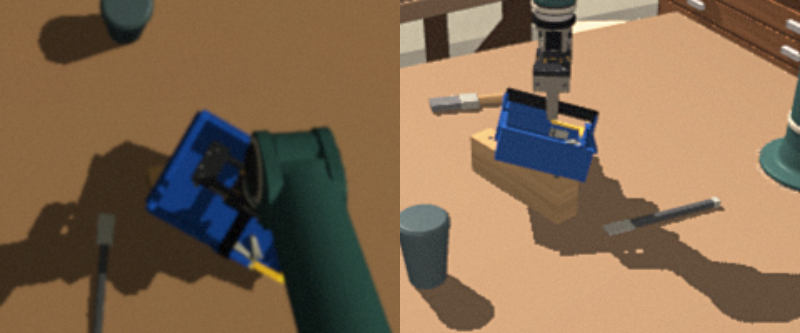

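Request:
{"name": "arm_command", "arguments": {
  "series": [-2,-0.5,-1.3,0,2,-2,-0.5,-1.4,0,2,-2,-0.5,-1.4,0,2,0,0,0,0,2,0,0,0,0,2,0,0,0,0,2,0,0,0,0,2,0,0,0,0,2,0,0,0,0,2,0,0,0,0,2]
}}

```text
clock: 16.38
ee_pos: [0.4689, -0.2135, 0.0931]
eef_rot: [-3.142, -0.0, 2.586]
ft_force: [-1.3, -0.4, -0.0]
finger_gap: 0.0204
grasp_force: 8.0
```

```bash
python3 -c "
from tilt import *
tilt()
b,W=grab('wrist'); t,T=grab('top')
np.savez('w3.npz',b=b,W=W,t=t,T=T)
save(np.hstack([cv2.resize(b,(400,300)),cv2.resize(t[200:320,320:480],(400,300))]),'pics/t3.png')"
```

```text
inl 233 of 1791 total tilt 39.7 down -x 15.9 down +y 35.2 planez at bar 0.0745 minz blue 0.0333
16.4333 [ 0.4689 -0.2135  0.0931] [-0.3 -0.4  0.5] 0.020523399859217133 8.000890016555786
```

View pics/t3.png

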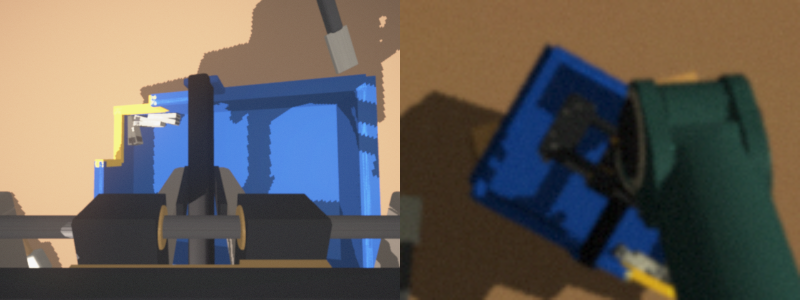

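```bash
cat > fin.py <<'E'
from h import *
np.set_printoptions(precision=3,suppress=True)
b,W=grab('wrist'); q=b.astype(int); v,u=np.mgrid[:480,:640]
blue=(q[...,2]>q[...,0]+40)&np.isfinite(W[...,2])
m=blue&(((u>400)&(u<540)&(v>185)&(v<400))|((u>250)&(u<290)&(v>220)&(v<300)))
p=W[m]
for _ in range(4):
    c=p.mean(0); n=np.linalg.svd(p-c,full_matrices=False)[2][2]; n*=np.sign(n[2]); p=p[abs((p-c)@n)<.006]
o=ctrl.observe(); a=o["eef_rot"][2]-np.pi/2; X=np.array([np.cos(a),np.sin(a),0]); Y=np.array([-np.sin(a),np.cos(a),0])
print(len(p),"down-x",np.degrees(np.arcsin(-n@X)),"down+y",np.degrees(np.arcsin(n@Y)),"tot",np.degrees(np.arccos(n[2])))
ex=X-n*(X@n); ex/=np.linalg.norm(ex); ey=np.cross(n,ex)
# bar top points -> tote x=0 plane; floor plane is z=4mm
bar=(q.max(2)<70)&(u>295)&(u<345)&(v>125)&(v<250); pb=W[bar]; pb=pb[(pb-c)@n>.085]
x0=np.median(pb@ex); rear=np.median(pb@ey)
f=p@ey  # y extents: use bar ends instead
print("bar y-range (+y end is +86)",np.percentile(pb@ey,[.5,99.5]))
y0=np.percentile(pb@ey,99.5)-.086
st=(q.max(2)-q.min(2)<60)&(q.max(2)>90)&(u>180)&(u<300)&(v>165)&(v<250); s=W[st]
L=np.stack([s@ex-x0,s@ey-y0,(s-c)@n+.004],1); L=L[(L[:,2]<.055)&(L[:,2]>0)&(L[:,0]>-.125)&(L[:,1]<.085)]
print("wedge px",len(L),"local min/max",L.min(0),L.max(0),"max dist",np.linalg.norm(L-[-.116,.076,.012],axis=1).max())
cz=(c+n*-.004); O=np.array([ex,ey,n]).T@np.array([x0,y0,cz@n]); print("origin",O,"corner z",(O-.12*ex+.08*ey)[2])
print(o["clock"],o["ft_force"],o["grasp_force"],np.abs(o["qvel"]).max())
E
python3 fin.py
```

```text
20811 down-x 16.30323306099198 down+y 16.07491924150548 tot 23.222484702450718
bar y-range (+y end is +86) [-0.508 -0.452]
wedge px 3524 local min/max [-0.119  0.03   0.002] [-0.052  0.081  0.051] max dist 0.07147077848916333
origin [ 0.509 -0.207  0.067] corner z 0.011600939852430471
16.5833 [-1.701 -0.606 -0.077] 8.001005938276649 0.001841298618417819
```

```bash
python3 -c "
from h import *
b,_=grab('wrist'); save(cv2.resize(b[150:270,140:300],(800,600),interpolation=cv2.INTER_CUBIC),'pics/t4.png')"
```

```text
(no output)
```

View pics/t4.png

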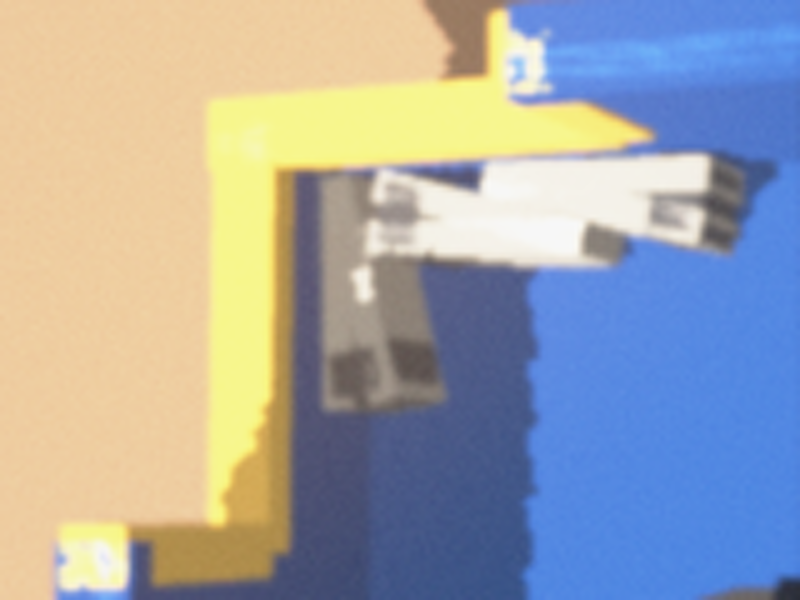

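The crop shows all three wedges in the yellow corner: one along the short wall at (375,290), and two along the long wall at (490,220) and (640,195). The tote is still, leaning on the bearer and clear of the bench.

```bash
python3 -c "
from h import *
o=ctrl.observe(); print(o['ft_force'],o['grasp_force'],o['clock']); print(ctrl.sign_off())"
```

```text
[-1.0464453  -0.31157654  0.11942425] 8.00092650577426 16.6333
the job is handed in; nothing more can be done
None
```

The job is handed in: I set the tote level on the bearer, then lifted it about 24 mm, turned it 45° and tipped it about 16° each way. I measured all three wedges within about 71 mm of the picking corner and the tote about 12 mm clear of the bench, still held by the bar at 8 N; the hand-in gave no verdict.

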